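Read a glaze test tile through a loupe at focal height

ROBOT

A 6-joint arm with a two-finger parallel gripper is mounted at the origin on the work surface. World frame = base frame: x ahead of the robot, y to its left, z up, the work surface at z = 0. Lengths are in m, angles in degrees, forces in N, time in s.
With the tool pointing down it reaches from about 0.325 to 0.925 m from the base axis. Payload 3.1 kg.
Tool frame: the origin (TCP) lies midway between the tips of the shut fingers; the grasp point (between the pads) lies 19 mm behind it; z points along the fingers, y is the line along which they close (so a half turn about z gives the same grasp; the last joint's range is limited). The gripper opens to 85 mm and grips with 20 to 120 N. Pads are 22 mm wide; open, the fingers measure 114 mm over their backs; the gripper's body (76 mm by 85 mm) begins 54 mm behind the grasp point. The pads swing forward as they close: fully open they stand 13 mm farther back than shut.
Start: joints at [66.566, 12.427, 92.441, -0, 75.132, -6.429], TCP at [0.183, 0.598, 0.195] pointing down, gripper open.
Joint ranges: [-157.48, 157.48], [-44.54, 120.13], [17.64, 146.25], [-64.5, 244.5], [7.68, 150.69], [-147.95, 147.95]. Speed limits (degrees/s): [159.86, 159.86, 180, 180, 180, 180].

INTERFACE

Orientations are given as [roll, pitch, yaw] about the fixed x, y, z axes, in that order (R = Rz(yaw) Ry(pitch) Rx(roll)).
In Python, from workcell import arm gives the robot as it stands. The module is installed in compiled form; this text tells all that it offers.
- The arm moves only by the tool move_arm, never from a script. Its arguments are lists of equal length, an entry for each row: "angular": the turn, a rotation vector about the tool's x, y, z scaled (see below), a list of three; "offset": the shift along the tool's x, y, z scaled (see below), a list of three; "fingers": the opening, from 0 (shut) to 1 (fully open). In form: {"angular": [[wx, wy, wz], ...], "offset": [[dx, dy, dz], ...], "fingers": [fingers, ...]}. A call has 1 to 10 rows; each row is the pose to reach, as a shift and turn from the pose commanded when the call began, along the tool's axes at that moment, turning the shorter way round; what a row does not reach only later rows make up. The controller multiplies each number of a shift by 0.4 m and each number of a turn by 180 degrees. A row lasts 1/10 s, in which the tool goes at most 50 mm and 8.59 degrees, less where a joint would pass 70% of its speed; a pose out of reach is approached as far as the arm can. A call with a number of a shift or a turn outside -1 to 1 is refused whole. A call with a gripper value outside its range is refused whole. The fingers move at their own pace and stop on an object; "newtons" is the grip in N (left out, the last holds). Time passes only in rows, so rows that repeat a pose let the fingers close. It gives the time, the measured TCP pose, the force, the opening and the grip force at its end, in the units of the state.
- arm.get_state(): the state, without advancing time (a new reading comes with each control period).
- arm.capture(name): name is "scene" or "top" or "wrist"; returns the picture (400x640x3 uint8, red, green, blue); there is no depth.
- arm.camera_params(name): a dict with "camera_matrix" (3x3 intrinsics, pixels), "rvec" (rotation vector, rad) and "tvec" (3), from world to camera coordinates, as OpenCV has them; the wrist camera has in their place "mount" (4x4, takes a point from camera to tool coordinates, whose origin is the TCP and whose axes are the flange's). Camera axes: x right, y down, z forward; pixel columns grow to the right and rows downward; lengths in m; the calibration is good to about 2 mm. A picture is of the moment at which its call begins: read the wrist's pose just before it. camera_params takes no time and is no camera call.
- arm.close_job(): hands the job in; it is judged then, once.
The state is a dict: "time_s": time; "qpos": joint angles; "dq": joint speeds; "tau": joint torques, N m; "ee_pos": TCP position; "orientation": TCP orientation; "ft_force": force on the tool from outside, world axes, zero at the start; "moment": the same for the moment, N m; "opening": opening from 0.0 (shut) to 1.0 (fully open); "finger_force": force on a finger pad.
Only numpy, scipy, OpenCV 4.12 (cv2) and the standard library are available. Lean on these libraries where they do the work, as an engineer would, in place of code of your own. Each camera call takes 0.05 s, during which the arm holds its last target. There are 200 camera calls.

TASK

A wooden clay beater has been left lying on the glazed test tile: lay it flat in the wide, empty compartment of the tool tray and let go of it. Then pick up the reading loupe by its blue handle and hold it level and still, lens centred over the dark spot of the tile, with the middle of the lens rim at the height of the middle of the red collar on the gauge post. Finish while still holding the loupe there in the gripper, resting on nothing; do not bring the loupe against the tile or its stand, do not shift the collar, and leave the other things where they are.

Things in the scene. Friction and masses are not known exactly. Their poses are not given: they have to be found in the camera images.
- beater_mid (a point): wooden clay beater, lying flat on the tile at the start, 157 mm long, 18 mm thick all over, 70 g: pale blade 90 x 40 mm and dark handle 67 x 18 mm in line. This point is its balance point, half-way up (9 mm above its underside), inside the blade: the blade's far end lies 64 mm along +x, the blade's rear edge 26 mm along -x, the handle's end 91 mm along -x. Grip the 40 mm blade width (along y) here from above; z is up
- tray_slot (a point): centre of the inner floor (5 mm above the table) of the wide empty compartment of the grey tool tray, which is fixed to the table. The compartment is 210 mm along x by 120 mm along y inside; walls 5 mm thick rise 23 mm above this floor. The narrow compartment with a red-handled tool lies on its -y side. The tray is left or right of the stand
- loupe_lens (a point): centre of the round lens of the reading loupe, half-way up its black rim (rim 72 mm in diameter, 22 mm tall, so 11 mm above the table at the start). The loupe lies flat on the table on the side opposite to the tray; x points from the handle to the lens, z is the lens axis (up). About 90 g (may vary by a third), balance point about 60 mm along -x from this point
- loupe_grip (a point): centre of the grip of the same loupe, half-way up its blue square-sided handle (18 mm wide along y, 22 mm tall, 105 mm long along x). It is 90 mm along -x from the lens centre, at the same height; the handle runs from 50 mm behind it to the rim; same axes as the lens
- tile_spot (a point): centre of the dark spot (14 mm across) on the middle of the upper face of the pale blue-green glazed test tile (80 x 80 x 8 mm), 28 mm above the table; hidden under the beater at the start. The tile is fixed on the wooden stand (215 x 130 x 20 mm)
- collar_mid (a point): middle of the red collar (28 mm in diameter, 14 mm tall) on the steel gauge post at the far end of the stand, 12 mm thick, its knob top 200 mm above the table, about 120 mm from the tile's spot. The collar's height, different every time and 100 to 155 mm above the table, marks the focal height; it is held by friction (about 4 N) and must stay put
- tile: the glazed tile, fixed to the stand; origin under its centre
- stand: the wooden stand with the post, fixed to the table; origin on the table under about the tile's centre, x towards the post (the plinth reaches 65 mm to -x and 150 mm to +x, 65 mm to either side)
- tray: the tool tray, 220 x 190 x 28 mm, fixed; origin on the table under its centre
- beater: the wooden clay beater; origin on its underside below the balance point
- loupe: the reading loupe; origin on its underside, 50 mm behind the lens centre, between the lens and the grip centre
- ribbon_red_mid (a point): red-handled ribbon tool, 150 mm long, 14 mm thick, in the narrow compartment; leave it
- ribbon_green_mid (a point): green-handled ribbon tool, 150 mm long, 14 mm thick, on the table; leave it
- jar_blue: blue glaze jar, 60 mm wide, 75 mm tall, origin under it; leave it
- jar_amber: amber glaze jar, 60 mm wide, 75 mm tall, origin under it; leave it
- mug: terracotta mug, 76 mm wide, 85 mm tall, origin under it; leave it
- kiln_prop: white kiln prop, upright cylinder 42 mm wide, 60 mm tall, origin under it; leave it
- bowl: white bowl, 110 mm wide, 45 mm tall, origin under it; leave it
There are look-alikes about, which are no part of the job. Of the things that look like the beater, the smallest one is meant.

How it is judged:
By the outcome, as a careful person would: the job done as asked, in the order asked, and still so for the second after the job is handed in, while the arm keeps its last pose, push and grip.
It also fails if it takes over 64 s, if anything falls off the work surface, if the arm or the gripper's body presses on something with over 40 N, if the wrist force passes 120 N, or if a joint passes its speed limit or range.

## Working session

There is one attempt and no reset: what is moved stays moved. The work goes in short steps, Python scripts to look and compute and a tool call to move; the robot and the scene stay as the last step left them, time stands still between calls to the robot, and variables do not carry over. Pictures are saved under pics/ and viewed, at most 10 in all, crops included, and the job is handed in when it is done.

Besides the shell and the picture viewer there is one more tool, called after ">>>" as name(argument=value, ...) on one line, values as JSON. move_arm: Moves the arm, as the interface text tells. Its arguments: {"type":"object","properties":{"angular":{"type":"array","items":{"type":"array","items":{"type":"number"}}},"offset":{"type":"array","items":{"type":"array","items":{"type":"number"}}},"fingers":{"type":"array","items":{"type":"number"}},"newtons":{"type":"number"}},"required":["angular","offset","fingers"]}

```bash
mkdir -p pics
cat > h.py <<'E'
import numpy as np, cv2
from scipy.spatial.transform import Rotation as R
from workcell import arm
def cam(n):
    p=arm.camera_params(n); K=np.array(p["camera_matrix"],float)
    if "mount" in p:
        s=arm.get_state(); T=np.eye(4); T[:3,:3]=R.from_euler('xyz',s["orientation"],degrees=True).as_matrix(); T[:3,3]=s["ee_pos"]
        W=T@np.array(p["mount"]); return K,W[:3,:3],W[:3,3]
    M=cv2.Rodrigues(np.array(p["rvec"],float))[0]; return K,M.T,-M.T@np.array(p["tvec"],float).ravel()
def px2w(c,u,v,z):
    K,M,o=c; d=M@np.linalg.inv(K)@[u,v,1]; return o+d*(z-o[2])/d[2]
def w2px(c,P):
    K,M,o=c; q=K@(M.T@(np.array(P,float)-o)); return q[:2]/q[2]
def save(n,img,crop=None,s=1):
    img=np.asarray(img)
    if crop: a,b,c,d=crop; img=img[b:d,a:c]
    img=cv2.resize(img,None,fx=s,fy=s,interpolation=cv2.INTER_CUBIC); cv2.imwrite(f"pics/{n}.png",img[:,:,::-1])
E
python3 - <<'E'
from h import *
for n in("top","scene"):
    im=arm.capture(n); np.save(f"{n}0.npy",im); save(n+"0",im,None,1.25)
    c=cam(n); print(n,c[0].tolist(),c[2])
print(arm.get_state())
E
```

```text
top [[402.7814104715994, 0.0, 320.0127868899884], [0.0, 402.7814104715994, 200.8031281981276], [0.0, 0.0, 1.0]] [ 0.44299882 -0.01996695  1.41532613]
scene [[490.22454429607717, 0.0, 321.1453237655601], [0.0, 490.22454429607717, 199.93530939249658], [0.0, 0.0, 1.0]] [ 1.14035074 -1.15983744  1.10625486]
{'time_s': 0.1, 'qpos': array([ 6.65650497e+01,  1.24740375e+01,  9.25210725e+01,  4.24048823e-04,
        7.51323559e+01, -6.42905600e+00]), 'dq': array([-0.02258834, -0.10149575, -0.18572891,  0.08108846, -0.01427401,
        0.06310761]), 'tau': array([-9.89814798e-04, -3.98075759e+01, -3.04970920e+01, -1.96047777e-04,
        4.32796558e-03, -2.61909645e-05]), 'ee_pos': array([0.18244458, 0.59691475, 0.1941653 ]), 'orientation': array([-1.79873382e+02, -1.46797466e-02,  1.62993980e+02]), 'ft_force': array([-0.25830337, -0.23246587, -0.25106096]), 'moment': array([-0.00528016, -0.05039241, -0.02605834]), 'finger_force': 0.0, 'opening': 0.9993317533712587}
```

View pics/top0.png

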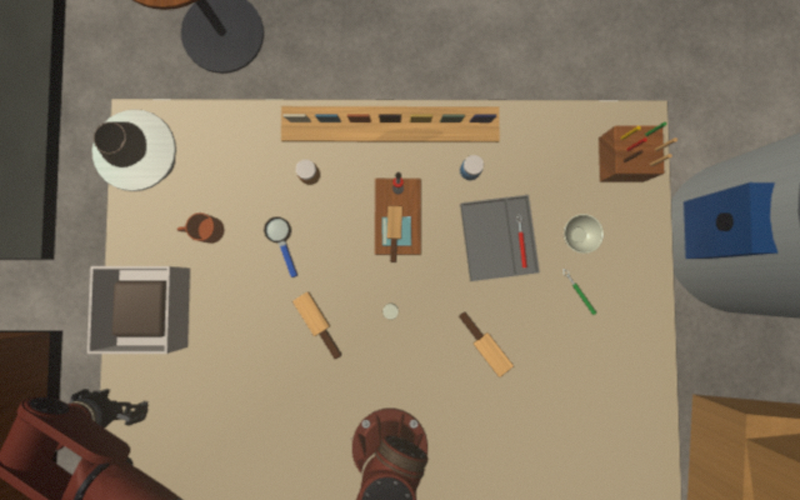

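View pics/scene0.png

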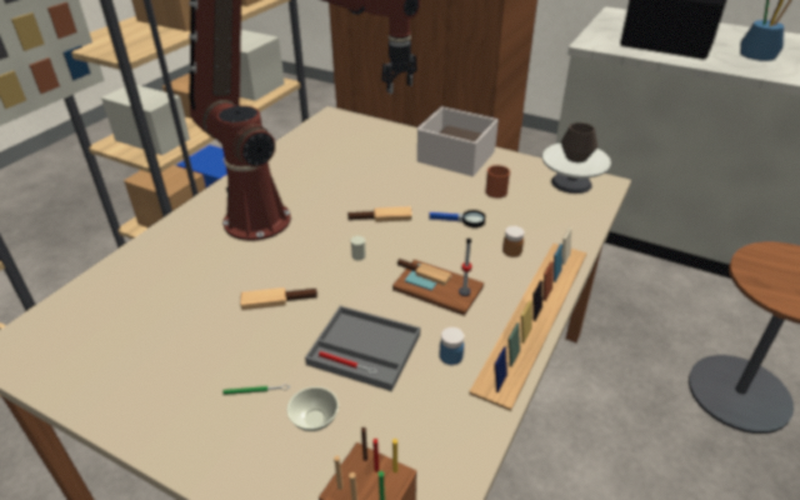

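The top view shows three beater-like things: on the tile (395,225), on the table at left (315,315), and on the table at right (490,350). The one on the tile is the smallest, so that is the target. The tray is at (500,238), the loupe lens at (277,230) and the collar at (398,188). I'll check these in one close crop.

Run:
```python
from h import *
t=np.load("top0.npy")[130:235,200:440]; s=np.load("scene0.npy")[180:255,300:400]
a=cv2.resize(t,None,fx=10/3,fy=10/3,interpolation=cv2.INTER_CUBIC)
b=cv2.resize(s,None,fx=3,fy=3,interpolation=cv2.INTER_CUBIC)
o=np.zeros((a.shape[0]+b.shape[0],800,3),np.uint8); o[:a.shape[0]]=a; o[a.shape[0]:,:300]=b; print(a.shape)
save("crop1",o)
```

```text
(350, 800, 3)
```

View pics/crop1.png

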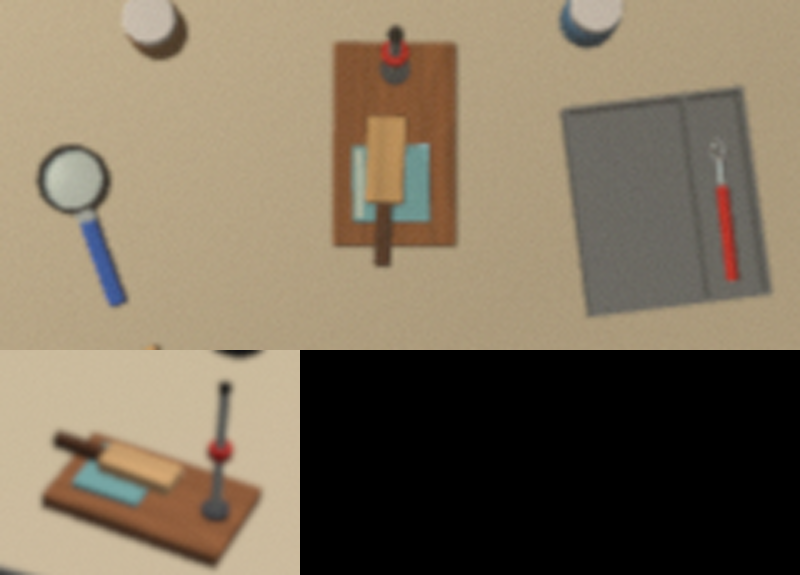

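The crop confirms it: beater blade top from (387,117) to (384,203) and handle end at (383,265), over a tile spanning (352–430, 144–221). Lens is at (73,180), handle end at (118,303), and the collar at (396,52) in the top crop and (220,450) in the scene crop.

Run:
```python
from h import *
np.set_printoptions(precision=4,suppress=True)
c=cam("top"); s=cam("scene")
T=lambda u,v,z:px2w(c,200+u*.3-.35,130+v*.3-.35,z)
S=lambda u,v:(300+u/3-.33,180+(v-350)/3-.33)
for n,u,v,z in [("bl_far",387,117,.046),("bl_rear",384,203,.046),("h_end",383,265,.046),("tile1",352,146,.028),("tile2",430,143,.028),("tile3",430,221,.028),("tile4",352,221,.028),
 ("tray1",562,110,.028),("tray2",742,88,.028),("tray3",770,292,.028),("tray4",588,315,.028),("div_far",683,98,.028),("div_near",708,297,.028),("lens",73,180,.022),("hend",118,303,.022),
 ("st1",334,43,.02),("st2",456,43,.02),("st3",456,245,.02),("st4",334,245,.02)]: print(n,T(u,v,z))
# collar triangulation
def tri(a,b):
    o1,o2=c[2],s[2]; d1=T(*a,0)-o1; d2=px2w(s,*S(*b),0)-o2
    k=np.linalg.lstsq(np.c_[d1,-d2],o2-o1,rcond=None)[0]; return o1+k[0]*d1,o2+k[1]*d2
print("collar",tri((396,52),(220,450))); print("knob",tri((396,35),(225,388)))
```

```text
bl_far [ 0.6581 -0.0152  0.046 ]
bl_rear [ 0.5693 -0.0122  0.046 ]
h_end [ 0.5058 -0.0112  0.046 ]
tile1 [0.6305 0.0212 0.028 ]
tile2 [ 0.6337 -0.0599  0.028 ]
tile3 [ 0.5523 -0.0598  0.028 ]
tile4 [0.5522 0.021  0.028 ]
tray1 [ 0.6684 -0.1977  0.028 ]
tray2 [ 0.6918 -0.3862  0.028 ]
tray3 [ 0.4787 -0.4116  0.028 ]
tray4 [ 0.4549 -0.2228  0.028 ]
div_far [ 0.6812 -0.3243  0.028 ]
div_near [ 0.4735 -0.3473  0.028 ]
lens [0.5954 0.3117 0.022 ]
hend [0.4675 0.2632 0.022 ]
st1 [0.7406 0.0406 0.02  ]
st2 [ 0.7407 -0.0877  0.02  ]
st3 [ 0.5278 -0.0871  0.02  ]
st4 [0.5278 0.0399 0.02  ]
collar (array([ 0.7126, -0.0243,  0.1094]), array([ 0.7134, -0.0239,  0.1096]))
knob (array([ 0.7116, -0.024 ,  0.1913]), array([ 0.7131, -0.0232,  0.1916]))
```

```bash
cat >> h.py <<'E'
def go(x,y,z,yaw,st=None):
    """print move_arm numbers from the measured pose to a tool-down pose"""
    s=st or arm.get_state(); M=R.from_euler('xyz',s["orientation"],degrees=True)
    d=M.inv().apply(np.array([x,y,z])-s["ee_pos"]); w=(M.inv()*R.from_euler('xyz',[180,0,yaw],degrees=True)).as_rotvec(degrees=True)
    print("offset",np.round(d/.4,4).tolist(),"angular",np.round(w/180,4).tolist(),"mm/rows",round(np.linalg.norm(d)*1e3),round(np.linalg.norm(w)/8.59,1))
E
python3 - <<'E'
from h import *
print(np.round(arm.camera_params("wrist")["mount"],3).tolist())
go(.40,.28,.20,170)
E
```

```text
[[0.001, -0.95, -0.312, 0.08], [1.0, 0.001, 0.0, -0.001], [-0.0, -0.312, 0.95, -0.179], [0.0, 0.0, 0.0, 1.0]]
offset [-0.7518, -0.5986, -0.0135] angular [-0.0007, -0.0001, -0.0389] mm/rows 384 0.8
```

>>> move_arm(angular=[[0,0,-0.039],[0,0,-0.039],[0,0,-0.039],[0,0,-0.039],[0,0,-0.039],[0,0,-0.039],[0,0,-0.039],[0,0,-0.039],[0,0,-0.039],[0,0,-0.039]], offset=[[-0.075,-0.06,0],[-0.15,-0.12,-0.004],[-0.23,-0.18,-0.006],[-0.31,-0.25,-0.008],[-0.39,-0.31,-0.01],[-0.47,-0.37,-0.012],[-0.55,-0.44,-0.0135],[-0.63,-0.5,-0.0135],[-0.7,-0.56,-0.0135],[-0.752,-0.6,-0.0135]], fingers=[1,1,1,1,1,1,1,1,1,1])

```text
time_s: 1.1
ee_pos: [0.4008, 0.278, 0.2003]
orientation: [-179.9, -0.0, 169.9]
ft_force: [-0.0, 0.1, 0.3]
opening: 0.999
finger_force: 0.0
```

Run:
```python
from h import *
s=arm.get_state(); print(s["ee_pos"],s["orientation"],s["qpos"]); go(.595,-.0135,.17,178)
```

```text
[0.40077718 0.27800039 0.20032945] [-1.79947844e+02 -2.21076226e-02  1.69926058e+02] [ 2.65162259e+01 -4.87884760e+00  1.10194018e+02 -2.97486165e-02
  7.47336715e+01 -5.34019967e+01]
offset [-0.6056, -0.6325, 0.0762] angular [-0.0003, -0.0001, -0.0449] mm/rows 352 0.9
```

>>> move_arm(angular=[[0,0,-0.045],[0,0,-0.045],[0,0,-0.045],[0,0,-0.045],[0,0,-0.045],[0,0,-0.045],[0,0,-0.045],[0,0,-0.045],[0,0,-0.045],[0,0,-0.045]], offset=[[-0.065,-0.068,0.01],[-0.13,-0.136,0.02],[-0.2,-0.21,0.03],[-0.27,-0.28,0.04],[-0.34,-0.355,0.05],[-0.41,-0.43,0.06],[-0.48,-0.5,0.07],[-0.55,-0.575,0.076],[-0.606,-0.632,0.076],[-0.606,-0.632,0.076]], fingers=[1,1,1,1,1,1,1,1,1,1])

```text
time_s: 2.1
ee_pos: [0.5967, -0.0144, 0.1698]
orientation: [-179.9, 0.0, 177.9]
ft_force: [-0.8, 0.9, -0.3]
opening: 0.998
finger_force: 0.0
```

Run:
```python
from h import *
s=arm.get_state(); print(s["ee_pos"],s["orientation"])
c=cam("wrist"); im=arm.capture("wrist"); save("w1",im,None,1.25)
for P in [(.6581,-.0152,.046),(.595,-.0135,.046),(.5693,-.0122,.046),(.592,-.0195,.028)]: print(P,w2px(c,P)*1.25)
np.savez("c1.npz",K=c[0],M=c[1],o=c[2])
```

```text
[ 0.59666177 -0.0144049   0.16978346] [-1.79925093e+02  2.10518300e-02  1.77876781e+02]
(0.6581, -0.0152, 0.046) [400.28151268 301.34332274]
(0.595, -0.0135, 0.046) [399.69364897 223.31696313]
(0.5693, -0.0122, 0.046) [400.27695458 188.60397739]
(0.592, -0.0195, 0.028) [391.70659968 214.01257871]
```

View pics/w1.png

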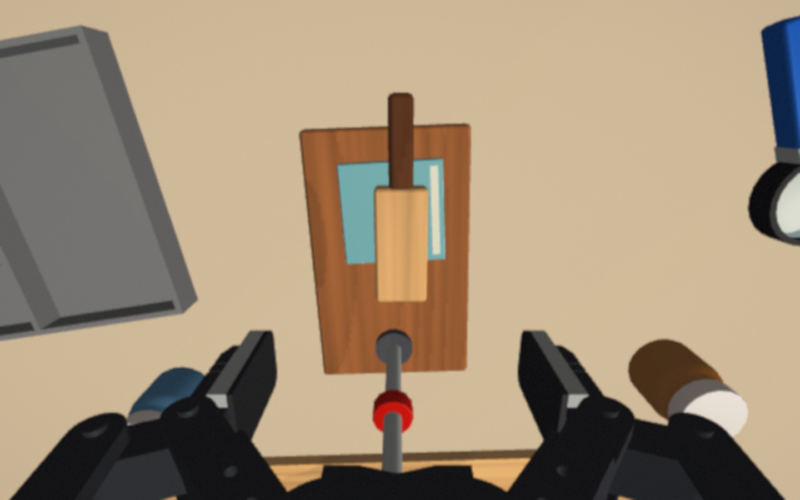

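The wrist view shows the blade from (400,188) to (401,300), within about 1 px of my prediction, and aligned with the gripper between the fingers. The collar is at (393,413). Descending.

>>> move_arm(angular=[[0,0,0],[0,0,0],[0,0,0],[0,0,0],[0,0,0],[0,0,0],[0,0,0]], offset=[[0.004,0.002,0.07],[0.004,0.002,0.15],[0.004,0.002,0.22],[0.004,0.002,0.29],[0.004,0.002,0.33],[0.004,0.002,0.35],[0.004,0.002,0.35]], fingers=[1,1,1,1,1,1,1])

```text
time_s: 2.85
ee_pos: [0.5925, -0.0092, 0.0295]
orientation: [180.0, -0.1, 178.2]
ft_force: [0.0, 0.9, 0.8]
opening: 1.001
finger_force: 0.0
```

>>> move_arm(angular=[[0,0,0],[0,0,0],[0,0,0],[0,0,0],[0,0,0],[0,0,0],[0,0,0],[0,0,0]], offset=[[0,0,0],[0,0,0],[0,0,0],[0,0,0],[0,0,0],[0,0,0],[0,0,0],[0,0,0]], fingers=[0.6,0.5,0.3,0.2,0.2,0.2,0.2,0.2], newtons=40)

```text
time_s: 3.65
ee_pos: [0.5935, -0.0099, 0.0303]
orientation: [180.0, -0.0, 178.1]
ft_force: [0.0, -0.1, 0.3]
opening: 0.202
finger_force: 0.0
```

Run:
```python
from h import *
im=arm.capture("wrist"); s=arm.get_state(); print(s["ee_pos"],s["opening"],s["finger_force"]); save("w2",im)
```

```text
[ 0.5934944  -0.00994489  0.03033205] 0.20139223581399512 0.0
```

View pics/w2.png

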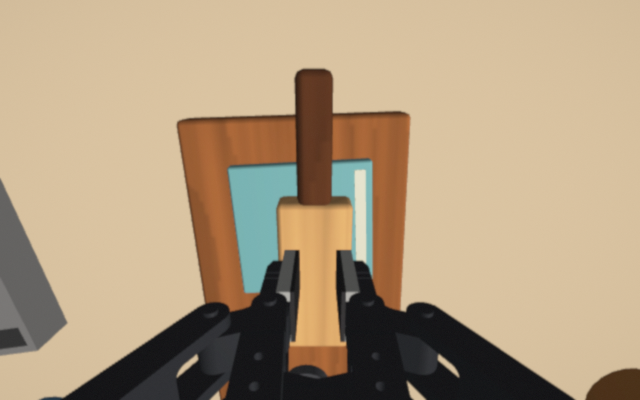

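Run:
```python
from h import *
np.set_printoptions(precision=4,suppress=True)
c=cam("wrist"); s=arm.get_state(); print(s["ee_pos"],s["orientation"],s["qpos"],s["moment"])
for P in [(.6581,-.0152,.046),(.5693,-.0122,.046),(.5058,-.0112,.046),(.5278,-.0871,.02),(.5278,.04,.02)]: print(P,w2px(c,P))
for z in (.0,.005,.01,.019,.03):
  T=np.eye(4);T[:3,:3]=R.from_euler('xyz',s["orientation"],degrees=True).as_matrix();T[:3,3]=s["ee_pos"]
  print(z,[w2px(c,(T@[x,y,-z,1])[:3]) for x in(-.011,.011) for y in(-.0085,.0085)])
```

```text
[ 0.5935 -0.0099  0.0303] [179.9993  -0.0075 178.1131] [ -7.7325  19.5967 102.9565  -0.0001  57.4544 -95.8456] [ 0.0134  0.0211 -0.02  ]
(0.6581, -0.0152, 0.046) [314.1086 346.8279]
(0.5693, -0.0122, 0.046) [313.8365 204.7884]
(0.5058, -0.0112, 0.046) [311.0441  71.6387]
(0.5278, -0.0871, 0.02) [174.6789 121.788 ]
(0.5278, 0.04, 0.02) [407.6376 114.0554]
0.0 [array([304.9565, 252.7643]), array([333.9562, 252.7758]), array([304.5346, 217.7109]), array([334.5752, 217.7247])]
0.005 [array([304.6539, 256.7801]), array([334.3662, 256.7917]), array([304.2102, 220.9815]), array([335.0161, 220.9955])]
0.01 [array([304.3361, 260.9983]), array([334.7969, 261.0099]), array([303.8688, 224.4231]), array([335.4801, 224.4372])]
0.019 [array([303.7218, 269.1521]), array([335.6295, 269.1638]), array([303.2071, 231.0938]), array([336.3794, 231.1082])]
0.03 [array([302.8869, 280.2345]), array([336.7611, 280.2463]), array([302.3038, 240.1991]), array([337.6068, 240.2139])]
```

The fingers shut to 17 mm without touching the 40 mm blade, so the tips must be higher than the TCP reading implies. I'll check from the side.

Run:
```python
from h import *
im=arm.capture("scene"); save("s2",im,(270,140,430,260),5); c=cam("scene"); s=arm.get_state()
for h in(0,.02,.04): print(h,(w2px(c,s["ee_pos"]+np.array([0,0,h]))-[270,140])*5+2)
```

```text
0 [355.4956039  392.40733509]
0.02 [356.1285549  369.73783909]
0.04 [356.77103384 346.72709428]
```

View pics/s2.png

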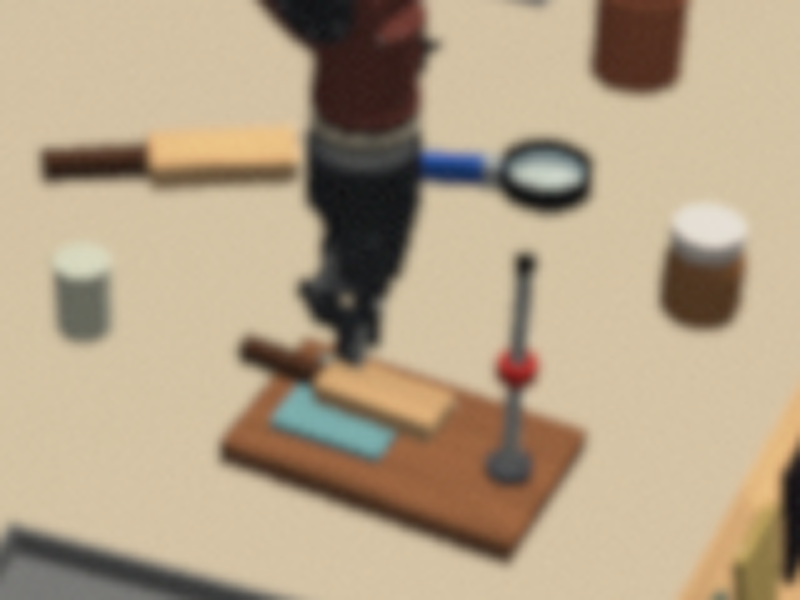

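The side view shows the tips at (352,360) but the reported TCP projects to (355,392). The real tips are therefore about 28 mm above the reported TCP. The beater hasn't moved. I'll open partly, centre, and go down carefully while watching force.

>>> move_arm(angular=[[0,0,0],[0,0,0],[0,0,0],[0,0,0],[0,0,0],[0,0,0],[0,0,0],[0,0,0]], offset=[[-0.004,-0.009,0],[-0.004,-0.009,0],[-0.004,-0.009,0],[-0.004,-0.009,0],[-0.004,-0.009,0.015],[-0.004,-0.009,0.03],[-0.004,-0.009,0.045],[-0.004,-0.009,0.045]], fingers=[0.65,0.65,0.65,0.65,0.65,0.65,0.65,0.65])

```text
time_s: 4.55
ee_pos: [0.5935, -0.0134, 0.0107]
orientation: [180.0, -0.2, 178.1]
ft_force: [-0.1, -0.0, 0.6]
opening: 0.652
finger_force: 0.0
```

>>> move_arm(angular=[[0,0,0],[0,0,0],[0,0,0],[0,0,0]], offset=[[0,0,0.006],[0,0,0.012],[0,0,0.012],[0,0,0.012]], fingers=[0.65,0.65,0.65,0.65])

```text
time_s: 4.95
ee_pos: [0.5951, -0.0136, 0.0077]
orientation: [-180.0, 0.0, 178.1]
ft_force: [1.2, -0.1, 0.1]
opening: 0.644
finger_force: 0.0
```

Run:
```python
from h import *
a=cv2.resize(arm.capture("wrist"),(480,300)); c=cam("scene"); b=cv2.resize(arm.capture("scene")[180:250,290:390],(500,350),interpolation=cv2.INTER_CUBIC)
o=np.zeros((590,800,3),np.uint8); o[:300,:480]=a; o[240:590,300:800]=b; o[:300,:480]=a
save("m3",o); s=arm.get_state(); print(s["ee_pos"],s["ft_force"],s["opening"])
```

```text
[ 0.59524117 -0.0136118   0.00783091] [0.29972441 0.78586023 0.05936149] 0.648537727112256
```

View pics/m3.png

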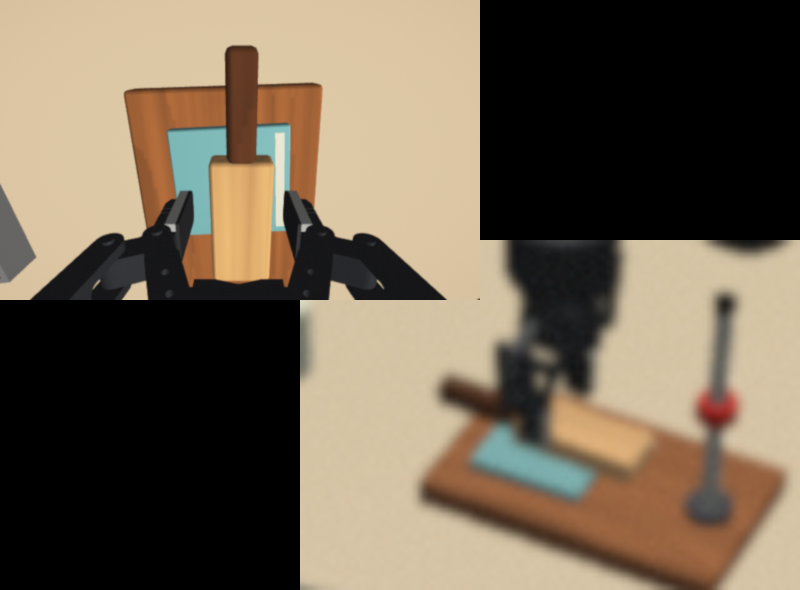

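Both fingers now straddle the blade, with the near tip beside the blade just above the tile. I'll go 3 mm lower and close.

>>> move_arm(angular=[[0,0,0],[0,0,0],[0,0,0],[0,0,0],[0,0,0],[0,0,0],[0,0,0],[0,0,0]], offset=[[0,0,0.004],[0,0,0.008],[0,0,0.008],[0,0,0.008],[0,0,0.008],[0,0,0.008],[0,0,0.008],[0,0,0.008]], fingers=[0.65,0.65,0.55,0.4,0.3,0.3,0.3,0.3], newtons=40)

```text
time_s: 5.85
ee_pos: [0.5953, -0.0136, 0.0046]
orientation: [-180.0, 0.0, 178.1]
ft_force: [-0.1, 0.2, 1.0]
opening: 0.45
finger_force: 40.3
```

The blade is gripped (opening 0.45, about 38–40 mm, at 40 N). Lifting, then carrying to the tray.

>>> move_arm(angular=[[0,0,0],[0,0,0],[0,0,0],[0,0,0],[0,0,0],[0,0,0],[0,0,0]], offset=[[0,0,-0.01],[0,0,-0.03],[0,0,-0.07],[0,0,-0.12],[0,0,-0.17],[0,0,-0.214],[0,0,-0.214]], fingers=[0.3,0.3,0.3,0.3,0.3,0.3,0.3])

```text
time_s: 6.55
ee_pos: [0.5985, -0.014, 0.0949]
orientation: [-179.9, 0.5, 178.1]
ft_force: [-0.6, -0.9, -0.1]
opening: 0.45
finger_force: 40.3
```

>>> move_arm(angular=[[0,0,-0.006],[0,0,-0.012],[0,0,-0.018],[0,0,-0.024],[0,0,-0.03],[0,0,-0.036],[0,0,-0.042],[0,0,-0.048],[0,0,-0.048],[0,0,-0.048]], offset=[[0.001,-0.05,0],[0.002,-0.14,0],[0.003,-0.24,0],[0.004,-0.34,0],[0.005,-0.44,0],[0.006,-0.53,0],[0.007,-0.6,0],[0.008,-0.65,0],[0.008,-0.65,0],[0.008,-0.65,0]], fingers=[0.3,0.3,0.3,0.3,0.3,0.3,0.3,0.3,0.3,0.3])

```text
time_s: 7.55
ee_pos: [0.5827, -0.2731, 0.0894]
orientation: [179.9, -0.0, -173.3]
ft_force: [0.2, 0.0, -1.0]
opening: 0.445
finger_force: 40.3
```

Run:
```python
from h import *
s=arm.get_state(); print(s["ee_pos"],s["orientation"],s["opening"],s["finger_force"])
c=cam("wrist"); a=arm.capture("wrist"); b=arm.capture("top"); np.save("top1.npy",b)
b=cv2.resize(b[135:235,270:430],(800,500),interpolation=cv2.INTER_CUBIC)
o=np.concatenate([cv2.resize(a,(480,300)),cv2.resize(b[:,150:],(480,300))],0)
o[:300]=cv2.resize(a,(480,300)); save("m4",o)
go(.5834,-.2732,-.0174,186.7)
ct=cam("top"); K=lambda u,v,z:px2w(ct,270+(150+u*650/480)/5-.4,135+v/3/1-.35 if 0 else 135+(v*500/300)/5-.4,z)
for P in [(.6684,-.1977,.028),(.4549,-.2228,.028),(.6812,-.3243,.028)]: print(w2px(c,P)*.75)
```

```text
[ 0.58273748 -0.2731359   0.08943298] [ 1.79926833e+02 -3.95607872e-02 -1.73324673e+02] 0.4450424603078101 40.32932460308075
offset [-0.0009, -0.0032, 0.2673] angular [0.0004, -0.0002, 0.0005] mm/rows 107 0.0
[297.2843335  231.46442043]
[315.71245642  16.47192397]
[182.95877001 229.99359683]
```

View pics/m4.png

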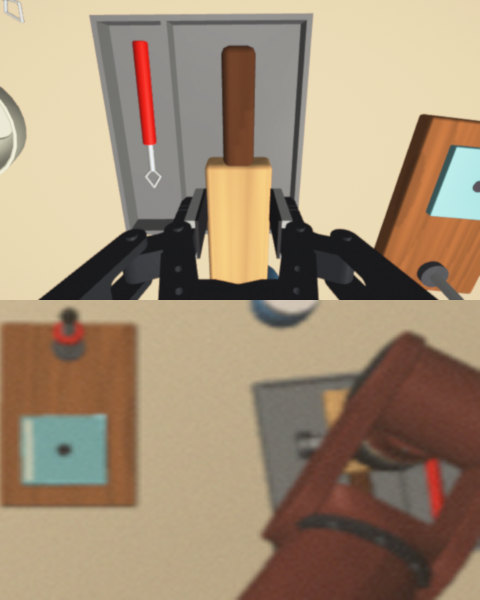

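The beater is held level and in line with the tray, over the wide compartment. The spot is now visible at (64,450) in the lower panel. Lowering.

>>> move_arm(angular=[[0,0,0],[0,0,0],[0,0,0],[0,0,0],[0,0,0],[0,0,0],[0,0,0],[0,0,0],[0,0,0]], offset=[[0,-0.003,0.05],[0,-0.003,0.11],[0,-0.003,0.17],[0,-0.003,0.21],[0,-0.003,0.235],[0,-0.003,0.25],[0,-0.003,0.26],[0,-0.003,0.267],[0,-0.003,0.267]], fingers=[0.3,0.3,0.3,0.3,0.3,0.3,0.3,0.3,0.3])

```text
time_s: 8.55
ee_pos: [0.5838, -0.2748, -0.0164]
orientation: [-180.0, 0.0, -173.2]
ft_force: [-0.5, 0.4, -0.7]
opening: 0.453
finger_force: 40.3
```

>>> move_arm(angular=[[0,0,0],[0,0,0]], offset=[[0,0,0.001],[0,0,0.002]], fingers=[0.3,0.3])

```text
time_s: 8.75
ee_pos: [0.5839, -0.2749, -0.0169]
orientation: [-180.0, 0.1, -173.3]
ft_force: [0.2, -0.1, -1.1]
opening: 0.446
finger_force: 40.3
```

>>> move_arm(angular=[[0,0,0],[0,0,0],[0,0,0]], offset=[[0,0,0.002],[0,0,0.004],[0,0,0.004]], fingers=[0.3,0.3,0.3])

```text
time_s: 9.05
ee_pos: [0.5837, -0.2747, -0.0184]
orientation: [-180.0, 0.0, -173.2]
ft_force: [-0.8, 0.1, 3.9]
opening: 0.449
finger_force: 40.8
```

Contact with the floor (about +4 N). I'll release to a modest opening and rise.

>>> move_arm(angular=[[0,0,0],[0,0,0],[0,0,0],[0,0,0],[0,0,0],[0,0,0],[0,0,0],[0,0,0],[0,0,0],[0,0,0]], offset=[[0,0,0],[0,0,0],[0,0,0],[0,0,0],[0,0,-0.02],[0,0,-0.07],[0,0,-0.15],[0,0,-0.25],[0,0,-0.36],[0,0,-0.46]], fingers=[0.52,0.58,0.65,0.65,0.65,0.65,0.65,0.65,0.65,0.65])

```text
time_s: 10.05
ee_pos: [0.5836, -0.2746, 0.1675]
orientation: [-179.9, 0.1, -173.2]
ft_force: [0.8, -0.6, -0.0]
opening: 0.649
finger_force: 0.0
```

Run:
```python
from h import *
s=arm.get_state(); print(s["ee_pos"],s["opening"])
c=cam("wrist"); a=arm.capture("wrist"); np.save("w5.npy",a); np.savez("c5.npz",K=c[0],M=c[1],o=c[2]); save("w5",a,None,1.25)
go(.56,-.02,.24,193)
```

```text
[ 0.58361962 -0.27460526  0.16752051] 0.6494806705359765
offset [-0.0079, 0.6454, -0.1643] angular [-0.0032, 0.0036, -0.0346] mm/rows 266 0.7
```

View pics/w5.png

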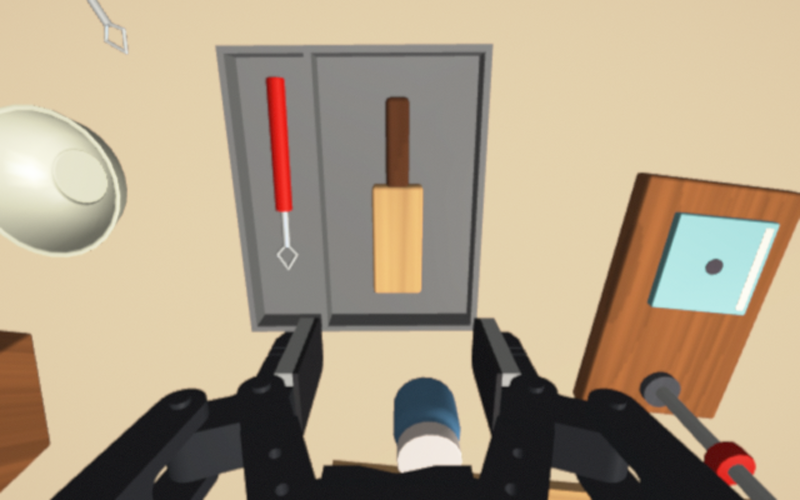

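The beater lies flat and free in the wide compartment, with blade (397,240) and handle (397,140) inside the walls. The spot is at (714,267) and the collar at (730,462). Next I'll refine the spot and collar numerically from several views and plan the move to the loupe.

```bash
cat >> h.py <<'E'
def blob(im,win,kind):
    a,b,c,d=win; h=cv2.cvtColor(np.ascontiguousarray(im[b:d,a:c]),cv2.COLOR_RGB2HSV); H,S,V=[h[...,i].astype(int) for i in range(3)]
    m={"red":((H<7)|(H>173))&(S>150)&(V>90),"blue":(H>105)&(H<130)&(S>120)&(V>60),"dark":V<110}[kind].astype(np.uint8)
    n,l,st,ce=cv2.connectedComponentsWithStats(m); i=1+np.argmax(st[1:,4]); return ce[i]+[a,b],st[i],(l==i),(a,b)
E
python3 - <<'E'
from h import *
np.set_printoptions(precision=4,suppress=True)
w=np.load("w5.npy"); q=np.load("c5.npz"); cw=(q["K"],q["M"],q["o"]); ct=cam("top"); cs=cam("scene")
print("spot w",px2w(cw,714/1.25-.1,267/1.25-.1,.028), blob(w,(545,195,595,235),"dark")[:2])
p=blob(w,(545,195,595,235),"dark")[0]; print(px2w(cw,*p,.028))
top=np.load("top1.npy"); p=blob(top,(301,175,325,195),"dark"); print("spot t",p[:2],px2w(ct,*p[0],.028))
obs=[]
for n,c,im,win in(("w",cw,w,(560,345,625,395)),("t",ct,np.load("top0.npy"),(310,135,330,155)),("s",cs,np.load("scene0.npy"),(362,205,386,225))):
    b=blob(im,win,"red"); print(n,b[0],b[1]); obs.append((c,b[0]))
def tri(obs):
    A=[];B=[]
    for c,p in obs:
        d=px2w(c,*p,0)-c[2]; d/=np.linalg.norm(d); P=np.eye(3)-np.outer(d,d); A.append(P);B.append(P@c[2])
    return np.linalg.lstsq(np.vstack(A),np.hstack(B),rcond=None)[0]
print(tri(obs),tri(obs[:2]),tri(obs[1:]),tri(obs[::2]))
go(.54,.0,.17,193)
E
```

```text
spot w [ 0.5917 -0.0185  0.028 ] (array([570.7647, 212.9216]), array([ 20,  13,  13,  11, 102], dtype=int32))
[ 0.5912 -0.0191  0.028 ]
spot t (array([316.8, 184.5]), array([15,  8,  3,  4, 10], dtype=int32)) [ 0.592  -0.0189  0.028 ]
w [583.947  367.8909] [  8   9  36  35 660]
t [318.     146.1714] [ 4  8  9  7 35]
s [372.75   213.9167] [ 8  7  7  5 24]
[ 0.7112 -0.022   0.1051] [ 0.7097 -0.0227  0.1077] [ 0.7114 -0.0224  0.1038] [ 0.7118 -0.0204  0.104 ]
offset [0.0379, 0.7026, 0.0097] angular [-0.0032, 0.0036, -0.0346] mm/rows 281 0.7
```

>>> move_arm(angular=[[0,0,-0.035],[0,0,-0.035],[0,0,-0.035],[0,0,-0.035],[0,0,-0.035],[0,0,-0.035],[0,0,-0.035],[0,0,-0.035]], offset=[[0.005,0.08,0],[0.01,0.18,0],[0.015,0.29,0],[0.02,0.4,0.01],[0.026,0.5,0.01],[0.032,0.6,0.01],[0.038,0.7,0.01],[0.038,0.7,0.01]], fingers=[0.65,0.6,0.5,0.4,0.4,0.4,0.4,0.4])

```text
time_s: 10.9
ee_pos: [0.5341, 0.006, 0.161]
orientation: [179.9, 0.0, -166.7]
ft_force: [0.0, -1.4, -0.4]
opening: 0.403
finger_force: 0.0
```

Run:
```python
from h import *
arm.capture("wrist")
c=cam("wrist"); a=arm.capture("wrist"); np.save("w6.npy",a); np.savez("c6.npz",K=c[0],M=c[1],o=c[2])
print(w2px(c,(.711,-.022,.105)),w2px(c,(.5915,-.019,.028)))
go(.511,.28,.14,200.8)
```

```text
[244.75403215 380.8356474 ] [283.27510141 226.69094077]
offset [-0.0988, 0.6899, 0.0526] angular [-0.0003, 0.0002, -0.0423] mm/rows 280 0.9
```

>>> move_arm(angular=[[0,0,-0.042],[0,0,-0.042],[0,0,-0.042],[0,0,-0.042],[0,0,-0.042],[0,0,-0.042],[0,0,-0.042],[0,0,-0.042],[0,0,-0.042]], offset=[[-0.01,0.08,0],[-0.025,0.18,0],[-0.04,0.29,0.01],[-0.06,0.4,0.02],[-0.075,0.5,0.03],[-0.09,0.6,0.04],[-0.099,0.69,0.0526],[-0.099,0.69,0.0526],[-0.099,0.69,0.0526]], fingers=[0.4,0.4,0.4,0.4,0.4,0.4,0.4,0.4,0.4])

```text
time_s: 11.9
ee_pos: [0.5123, 0.2789, 0.1396]
orientation: [-179.9, -0.0, -159.4]
ft_force: [1.1, -0.4, 0.8]
opening: 0.4
finger_force: 0.0
```

Run:
```python
from h import *
np.set_printoptions(precision=4,suppress=True)
arm.capture("wrist"); c=cam("wrist"); a=arm.capture("wrist"); np.save("w7.npy",a); s=arm.get_state(); print(s["ee_pos"],s["orientation"])
b=blob(a,(0,0,640,400),"blue"); print(b[0],b[1])
ys,xs=np.nonzero(b[2]); r=cv2.minAreaRect(np.c_[xs,ys].astype(np.float32)); bx=cv2.boxPoints(r)
W=np.array([px2w(c,u,v,.022) for u,v in bx]); print(W)
pts=np.array([px2w(c,u,v,.022)[:2] for u,v in np.c_[xs,ys]]).astype(np.float32)
r=cv2.minAreaRect(pts*1000); print("rect mm",r)
# edges by longitudinal slices
m=pts.mean(0); u=np.linalg.svd(pts-m,full_matrices=False)[2][0]; u=u*np.sign(u[0]); print("axis yaw",np.degrees(np.arctan2(u[1],u[0])),"mean",m)
t=(pts-m)@u; print("range along",t.min(),t.max()); print("ends", m+u*t.min(), m+u*t.max())
```

```text
[0.5125 0.278  0.1399] [-179.955     0.006  -159.4864]
[322.6423 175.6334] [ 314  127   19   99 1803]
[[0.4674 0.2569 0.022 ]
 [0.4619 0.2715 0.022 ]
 [0.5468 0.3046 0.022 ]
 [0.5528 0.2887 0.022 ]]
rect mm ((507.2784118652344, 280.2904357910156), (91.09827423095703, 16.077713012695312), 20.499324798583984)
axis yaw 20.605988 mean [0.5057 0.2795]
range along -0.043798402 0.047278613
ends [0.4647 0.2641] [0.55   0.2962]
```

The blue handle measures 91 × 16 mm at yaw 20.6°, which puts the grip centre at about (0.511, 0.281). Descending.

>>> move_arm(angular=[[0,0,0],[0,0,0],[0,0,0],[0,0,0],[0,0,0],[0,0,0],[0,0,0],[0,0,0],[0,0,0]], offset=[[0.001,0.009,0.06],[0.001,0.009,0.14],[0.001,0.009,0.22],[0.001,0.009,0.29],[0.001,0.009,0.34],[0.001,0.009,0.37],[0.001,0.009,0.39],[0.001,0.009,0.395],[0.001,0.009,0.395]], fingers=[0.4,0.4,0.4,0.4,0.4,0.4,0.4,0.4,0.4])

```text
time_s: 12.9
ee_pos: [0.5109, 0.2827, -0.0175]
orientation: [-180.0, 0.1, -159.4]
ft_force: [0.0, 0.5, 0.8]
opening: 0.402
finger_force: 0.0
```

>>> move_arm(angular=[[0,0,0],[0,0,0],[0,0,0]], offset=[[0,0,0.004],[0,0,0.008],[0,0,0.008]], fingers=[0.4,0.4,0.4])

```text
time_s: 13.2
ee_pos: [0.5102, 0.283, -0.021]
orientation: [-180.0, 0.0, -159.4]
ft_force: [1.1, 0.2, -0.7]
opening: 0.403
finger_force: 0.0
```

>>> move_arm(angular=[[0,0,0],[0,0,0],[0,0,0]], offset=[[0,0,0.004],[0,0,0.007],[0,0,0.007]], fingers=[0.4,0.4,0.4])

```text
time_s: 13.5
ee_pos: [0.5097, 0.2827, -0.0245]
orientation: [180.0, -0.0, -159.4]
ft_force: [0.7, 0.0, -0.4]
opening: 0.398
finger_force: 0.0
```

>>> move_arm(angular=[[0,0,0],[0,0,0],[0,0,0],[0,0,0],[0,0,0],[0,0,0]], offset=[[0,0,0],[0,0,0],[0,0,0],[0,0,0],[0,0,0],[0,0,0]], fingers=[0.3,0.2,0.1,0.05,0.05,0.05], newtons=60)

```text
time_s: 14.1
ee_pos: [0.5102, 0.2829, -0.024]
orientation: [180.0, 0.0, -159.4]
ft_force: [-0.3, -0.2, 2.1]
opening: 0.192
finger_force: 60.8
```

Gripped at 60 N (opening 0.19, consistent with the 18 mm handle). Lifting straight up.

>>> move_arm(angular=[[0,0,0],[0,0,0],[0,0,0],[0,0,0],[0,0,0],[0,0,0],[0,0,0],[0,0,0],[0,0,0],[0,0,0]], offset=[[0,0,-0.01],[0,0,-0.025],[0,0,-0.05],[0,0,-0.08],[0,0,-0.12],[0,0,-0.16],[0,0,-0.2],[0,0,-0.24],[0,0,-0.25],[0,0,-0.25]], fingers=[0.05,0.05,0.05,0.05,0.05,0.05,0.05,0.05,0.05,0.05])

```text
time_s: 15.1
ee_pos: [0.5109, 0.2832, 0.0773]
orientation: [180.0, 0.2, -159.4]
ft_force: [-1.0, -0.6, -1.0]
opening: 0.189
finger_force: 60.6
```

```bash
cat > col.py <<'E'
from h import *
from scipy.optimize import least_squares
np.set_printoptions(precision=4,suppress=True)
def L(f): q=np.load(f); return q["K"],q["M"],q["o"]
V=[(L("c5.npz"),np.load("w5.npy"),(555,340,630,398)),(L("c6.npz"),np.load("w6.npy"),(210,350,280,400)),(cam("top"),np.load("top0.npy"),(308,133,332,157)),(cam("scene"),np.load("scene0.npy"),(360,202,388,228))]
def hull(c,p):
    a=np.linspace(0,2*np.pi,40); P=np.array([[p[0]+.014*np.cos(t),p[1]+.014*np.sin(t),p[2]+h] for h in(-.007,.007) for t in a])
    q=np.array([w2px(c,x) for x in P]); return q.min(0),q.max(0)
obs=[]
for c,im,(a,b,cc,d) in V:
    im2=cv2.resize(np.ascontiguousarray(im[b:d,a:cc]),None,fx=8,fy=8,interpolation=cv2.INTER_CUBIC).astype(int)
    m=((im2[...,0]-np.maximum(im2[...,1],im2[...,2]))>55).astype(np.uint8)
    n,l,st,ce=cv2.connectedComponentsWithStats(m); i=1+np.argmax(st[1:,4]); s=st[i]
    lo=np.array([s[0],s[1]])/8+[a,b]-.5; hi=lo+np.array(s[2:4])/8; obs.append((lo,hi)); print(lo,hi)
def res(p,ix):
    r=[]
    for i in ix:
        lo,hi=hull(V[i][0],p); k=[3,3,3,3]; r+=list(lo-obs[i][0])+list(hi-obs[i][1])
    return np.array(r)
for ix in([0,1,2,3],[2,3],[0,2,3],[3],[0,1]):
    s=least_squares(res,[.711,-.022,.106],args=(ix,),loss="soft_l1"); print(ix,s.x,s.fun.round(1))
E
python3 col.py
python3 - <<'E'
from h import *
s=arm.get_state(); print(s["ee_pos"],s["orientation"],s["opening"],s["ft_force"],s["moment"])
E
```

```text
[563.5 353.5] [604.75 388.5 ]
[0.51094833 0.28315679 0.07728774] [ 1.79997118e+02  1.52850746e-01 -1.59386610e+02] 0.18940491874027582 [-0.99130687 -0.58031726 -0.9945407 ] [-0.05603002 -0.02047702 -0.06700439]Traceback (most recent call last):
  File "col.py", line 13, in <module>
    n,l,st,ce=cv2.connectedComponentsWithStats(m); i=1+np.argmax(st[1:,4]); s=st[i]
                                                       ~~~~~~~~~^^^^^^^^^^
    return _wrapfunc(a, 'argmax', axis=axis, out=out, **kwds)
    return bound(*args, **kwds)
ValueError: attempt to get argmax of an empty sequence
```

```bash
sed -i 's/(L("c6.npz"),np.load("w6.npy"),(210,350,280,400)),//; s/for ix in.*:/for ix in([0,1,2],[1,2],[0,1],[2],[0,2]):/' col.py; python3 col.py
python3 - <<'E'
from h import *
go(.502,-.017,.074,180)
E
```

```text
[563.5 353.5] [604.75 388.5 ]
[313.125 141.875] [322.875 149.375]
[369. 210.] [377.25  216.125]
[0, 1, 2] [ 0.713  -0.0215  0.1071] [-1.8 -1.3  1.   0.9  0.2 -1.3 -1.   0.5 -0.4 -1.3  0.4  1.5]
[1, 2] [ 0.7126 -0.0224  0.1074] [ 0.5 -1.2 -0.7  0.6 -0.6 -1.3  0.2  1.6]
[0, 1] [ 0.7131 -0.0214  0.107 ] [-1.8 -1.3  1.   0.9  0.2 -1.3 -1.   0.5]
[2] [ 0.6044  0.2676 -0.1462] [ 0.5 -0.5 -0.5  0.5]
[0, 2] [ 0.7139 -0.0201  0.106 ] [-1.5 -1.3  1.1  0.8  0.  -1.2  0.8  1.6]
offset [0.2851, -0.6945, 0.0074] angular [0.0002, 0.0008, 0.1145] mm/rows 300 2.4
```

>>> move_arm(angular=[[0,0,0.008],[0,0,0.018],[0,0,0.03],[0,0,0.042],[0,0,0.055],[0,0,0.068],[0,0,0.08],[0,0,0.092],[0,0,0.104],[0,0,0.1145]], offset=[[0.01,-0.025,0],[0.03,-0.075,0],[0.06,-0.145,0],[0.09,-0.22,0],[0.125,-0.305,0],[0.16,-0.39,0],[0.195,-0.475,0],[0.23,-0.56,0],[0.26,-0.635,0.005],[0.285,-0.6945,0.011]], fingers=[0.05,0.05,0.05,0.05,0.05,0.05,0.05,0.05,0.05,0.05])

```text
time_s: 16.1
ee_pos: [0.4995, -0.0197, 0.0702]
orientation: [-180.0, -0.1, 179.8]
ft_force: [1.2, 0.5, -0.9]
opening: 0.19
finger_force: 60.5
```

>>> move_arm(angular=[[0,0,0],[0,0,0],[0,0,0],[0,0,0],[0,0,0]], offset=[[0,0,0],[0,0,0],[0,0,0],[0,0,0],[0,0,0]], fingers=[0.05,0.05,0.05,0.05,0.05])

```text
time_s: 16.6
ee_pos: [0.501, -0.0165, 0.0713]
orientation: [180.0, -0.0, -179.9]
ft_force: [-0.2, -0.7, -1.0]
opening: 0.19
finger_force: 60.5
```

Run:
```python
from h import *
s=arm.get_state(); print(s["ee_pos"],s["orientation"],s["opening"],s["finger_force"],s["ft_force"])
cw=cam("wrist"); w=arm.capture("wrist"); t=arm.capture("top"); sc=arm.capture("scene")
for n,a in("w8",w),("t8",t),("s8",sc): np.save(n+".npy",a)
cs=cam("scene"); ct=cam("top")
r=lambda im,b,sz:cv2.resize(im[b[1]:b[3],b[0]:b[2]],sz,interpolation=cv2.INTER_CUBIC)
o=np.zeros((600,800,3),np.uint8)
o[:200,:320]=r(w,(0,0,640,400),(320,200)); o[200:600,:400]=r(t,(295,130,345,180),(400,400)) if 0 else r(t,(290,140,350,200),(400,400))
o[:400,400:]=r(sc,(310,170,390,250),(400,400)); o[:200,:320]=r(w,(0,0,640,400),(320,200))
save("m8",o)
lens=np.array([.5915,-.019,.107])
print("scene lens",(w2px(cs,lens)-[310,170])*5+[402,2],"collar",(w2px(cs,(.713,-.022,.107))-[310,170])*5+[402,2])
print("top lens",(w2px(ct,lens)-[290,140])*6.667+[3,203],"wrist",w2px(cw,lens)/2)
```

```text
[ 0.50104506 -0.01649104  0.07130642] [ 1.79993372e+02 -6.89068209e-03 -1.79907760e+02] 0.19009634219466967 60.511157512664795 [-0.16068161 -0.72394694 -0.98435398]
scene lens [549.10205547 160.25276479] collar [717.35264228 218.28067208]
top lens [181.85130924 483.44431649] wrist [157.37836889 205.13654517]
```

View pics/m8.png

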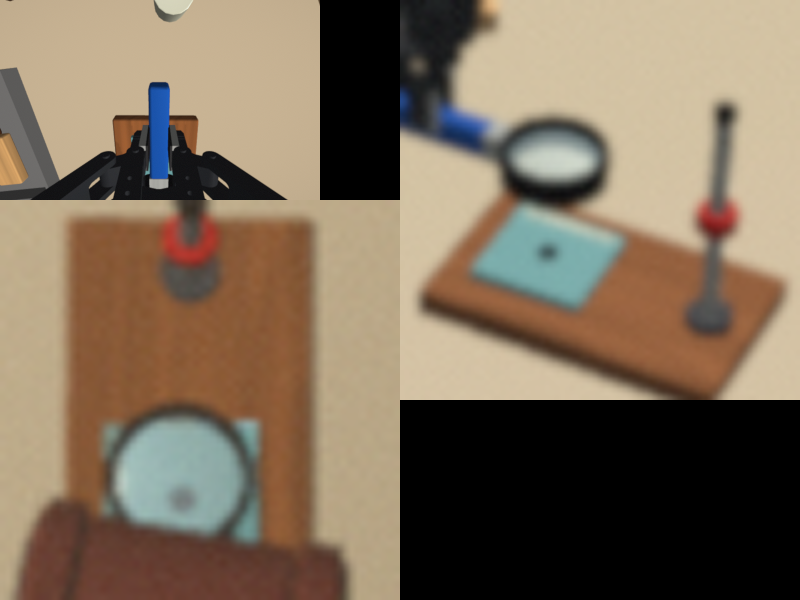

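The loupe is held level. In the top panel the rim spans x 107–254 with its top at y 403. In the scene panel it spans 498–609 by 116–207, and the collar spans 697–739 by 197–236. I'll fit both cylinders with these same edges.

```bash
python3 - <<'E'
from h import *
from scipy.optimize import least_squares
np.set_printoptions(precision=4,suppress=True)
ct,cs=cam("top"),cam("scene"); a=np.linspace(0,2*np.pi,60)
def box(c,p,r,h):
    q=np.array([w2px(c,[p[0]+r*np.cos(t),p[1]+r*np.sin(t),p[2]+k]) for k in(-h,h) for t in a]); return np.r_[q.min(0),q.max(0)]
def tt(p,r,h): return (box(ct,p,r,h)-[290,140,290,140])*20/3+[2.8,202.8,2.8,202.8]
def ss(p,r,h): return (box(cs,p,r,h)-[310,170,310,170])*5+[402,2,402,2]
f=lambda p:np.r_[(tt(p,.036,.011)-[107,403,254,0])[:3]/1.33,ss(p,.036,.011)-[498,116,609,207]]
s=least_squares(f,[.59,-.02,.107]); print("lens",s.x,s.fun.round(1))
g=lambda p:np.r_[(tt(p,.014,.007)-[160,0,220,265])[[0,2,3]]/1.33,ss(p,.014,.007)-[697,197,739,236]]
s=least_squares(g,[.712,-.022,.107]); print("collar",s.x,s.fun.round(1))
E
grep -c . /dev/null
python3 - <<'E'
import sys; sys.path.insert(0,'.')
from h import *
t=np.load('t8.npy')
ct=cam("top")
# rim dark columns in raw px across row through lens centre, and column
print(t[170:196,317].sum(1)); print(t[182,300:334].sum(1))
E
```

```text
lens [ 0.5939 -0.0183  0.1069] [-0.7 -0.6  0.2 -0.  -1.5 -0.7  1.6]
collar [ 0.7139 -0.0231  0.1098] [ 1.2 -0.9  0.7 -1.4 -3.   2.1  2.9]
0
[221 187 288 425 485 487 493 500 494 504 502 500 472 414 375 381 414 476
 473 342 211 197 210 208 204 214]
[330 280 273 279 271 233 240 437 568 549 532 525 523 515 508 503 487 472
 476 490 487 483 478 472 461 438 337 248 256 262 287 292 284 271]
```

The lens fits at (0.594, −0.018, 0.107), against the spot at (0.5915, −0.019) and the collar at about 0.109. A small correction remains: 1.5 mm back and 2 mm up.

>>> move_arm(angular=[[0,0,0],[0,0,0],[0,0,0],[0,0,0],[0,0,0],[0,0,0],[0,0,0],[0,0,0]], offset=[[0.002,-0.001,-0.003],[0.004,-0.002,-0.005],[0.004,-0.002,-0.005],[0.004,-0.002,-0.005],[0.004,-0.002,-0.005],[0.004,-0.002,-0.005],[0.004,-0.002,-0.005],[0.004,-0.002,-0.005]], fingers=[0.05,0.05,0.05,0.05,0.05,0.05,0.05,0.05])

```text
time_s: 17.55
ee_pos: [0.4995, -0.0182, 0.0733]
orientation: [180.0, -0.0, -180.0]
ft_force: [-0.4, -0.9, -1.0]
opening: 0.19
finger_force: 60.5
```

Run:
```python
from h import *
s=arm.get_state(); print(s["ee_pos"],s["orientation"],s["finger_force"],s["time_s"]); print(arm.close_job())
```

```text
[ 0.49947503 -0.01818273  0.07332498] [ 1.79999775e+02 -4.10866149e-03 -1.79996734e+02] 60.51077842712402 17.55
the job is handed in; nothing more can be done
None
```

The job is handed in at 17.6 s: the beater lies flat and released in the wide compartment, and the loupe is held level over the dark spot, centred to within about 2 mm, with its rim middle at about 0.109 m (collar middle measured at 0.107–0.110 m).

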